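# Start-up of the die-lapping spindle: oiler lid, reset, speed lever

## Robot

A 6-joint arm with a two-finger parallel gripper is mounted at the origin on the work surface. World frame = base frame: x ahead of the robot, y to its left, z up, the work surface at z = 0. Lengths are in m, angles in rad, forces in N, time in s.
With the tool pointing down it reaches from about 0.35 to 0.875 m from the base axis. Payload 15.5 kg.
Tool frame: the origin (TCP) lies at the very end of the fingers, on their centre line; the grasp point (between the pads) lies 19 mm behind it; z points along the fingers, y is the line along which they close (so a half turn about z gives the same grasp; the last joint's range is limited). The gripper opens to 85 mm and grips with 20 to 120 N. Pads are 22 mm wide; open, the fingers measure 114 mm over their backs; the gripper's body (76 mm by 85 mm) begins 54 mm behind the grasp point. The pads swing forward as they close: fully open they stand 13 mm farther back than shut.
Start: joints at [1.157, 0.494, 1.345, -0, 1.302, -0.096], TCP at [0.195, 0.594, 0.231] pointing down, gripper open.
Joint ranges: [-2.91, 2.91], [-0.82, 2.16], [0.22, 2.67], [-1.22, 4.37], [0.12, 2.79], [-3.08, 3.08]. Speed limits (rad/s): [1.89, 1.89, 2.57, 3.01, 3.01, 3.01].

## Interface

Orientations are given as a 3x3 rotation matrix whose columns are the frame's x, y, z axes.
In Python, from bench import r gives the robot as it stands.
- The arm moves only by the tool servo_tool, never from a script. Its argument "motion" is a list of rows, each an object of numbers: "rx", "ry", "rz": the turn, a rotation vector about the tool's x, y, z in rad; "tx", "ty", "tz": the shift along the tool's x, y, z in mm; "grip": the opening, from 0 (shut) to 1 (fully open). In form: [{"rx": .., "ry": .., "rz": .., "tx": .., "ty": .., "tz": .., "grip": ..}, ...]. A call has exactly 10 rows; each row is the pose to reach, as a shift and turn from the pose commanded when the call began, along the tool's axes at that moment; what a row does not reach only later rows make up. A row lasts 1/8 s, in which the tool goes at most 62.5 mm and 10.7 degrees, less where a joint would pass 70% of its speed; a pose out of reach is approached as far as the arm can. A call with a gripper value outside its range is refused whole. The fingers move at their own pace and stop on an object; "grip_force" is the grip in N (left out, the last holds). Time passes only in rows, so rows that repeat a pose let the fingers close, or fill a call up. It gives the time, the measured TCP pose, the force, the opening and the grip force at its end, in the units of the state.
- r.observe(): the state, without advancing time (a new reading comes with each control period).
- r.read_camera(name): name is "scene" or "top" or "wrist"; returns the picture (400x640x3 uint8, red, green, blue); there is no depth.
- r.get_calibration(name): a dict with "mtx" (3x3 intrinsics, pixels), "extrinsics" (4x4, takes a point from camera to world coordinates). Camera axes: x right, y down, z forward; pixel columns grow to the right and rows downward; lengths in m; the calibration is good to about 2 mm. The wrist camera is an equidistant fisheye: a pixel r from the principal point sees the ray r / f radians off the axis. A picture is of the moment at which its call begins: read the wrist's pose just before it. get_calibration takes no time and is no camera call; for the wrist camera it gives the pose at the moment of the call.
- r.hand_in(): hands the job in; it is judged then, once.
Trained networks look in the newest picture that a camera, given by its name, has taken for a name from the list of things; names that differ only in an ending like _2 or _b are one class to them, and where a whole thing is asked for, a point or a joint stands for the part that bears it (a point fixed in the world has none). Each returns a list of dicts, best first, with "confidence" (0 to 1); they miss things now and then, are a little off and sometimes report something else, mostly with a low value. They report only what shows in the picture. A call takes as long as a camera call.
- r.outline_of(camera, target): "pixels" (400x640 bool, what is visible of it) and "position" ([column, row] in pixels, amid what is visible of it).
The state is a dict: "t": time; "qpos": joint angles; "joint_vel": joint speeds; "joint_efforts": joint torques, N m; "tool_pos": TCP position; "tool_rot": TCP orientation; "contact_force": force on the tool from outside, world axes, zero at the start; "torque": the same for the moment, N m; "opening": finger opening in m; "finger_force": force on a finger pad.
Only numpy, scipy, OpenCV 4.12 (cv2) and the standard library are available. Lean on these libraries where they do the work, as an engineer would, in place of code of your own. Each camera call takes 0.05 s, during which the arm holds its last target. There are 200 camera calls.

## Task

Get the die-lapping spindle ready to start: first press the oiler's hinged lid fully shut, then push the speed lever by its palm bar back to its idle end until the spring plunger is fully in, and lean on it there with the fingertips, firmly (about 20 N, never over 40 N), for half a second to reset the drive. Then bring the lever back and leave it lined up with the set pointer, without shifting the pointer or the other things on the bench.

Things in the scene. Friction and masses are not known exactly. Their poses are not given: they have to be found in the camera images.
- stand: Speed-control stand fixed to the bench: grey slab, aluminium face with dark graduations, top at 37 mm. Origin: on the lever's vertical pivot axis, at bench level. The slab reaches 65 mm from the pivot to +x, 205 mm to -x and 180 mm to either side. On its +y side a dark steel housing, 34 x 42 mm, top at 80 mm, carries the spring plunger.
- speed_lever: Speed lever: steel arm 22 mm wide, z 58 to 74 mm, turning about the stand's pivot from 0 (idle end stop) to 2.0 rad, anticlockwise. Origin: pivot axis, bench level. It points along its own -x; at angle q its yaw is the stand's + q - 1.0. It stays where left; about 4 N at the bar moves it. Below 0.16 it bears on the plunger (8 to 12 N at the bar), which pushes it out a little when let go.
- palm_bar (a point): Centre of the top (z 135 mm) of the lever's black palm bar, 130 mm from the pivot: the bar is 34 mm along the lever, 90 mm across it and 46 mm tall (z 89 to 135 mm). Its x axis points to the pivot; its y axis points the way that presses the plunger in (falling lever angle).
- lever_nose (a point): Top of the lever's narrow nose, 171 mm from the pivot.
- pointer (a joint): Angle of the set pointer about the same pivot, on the lever's scale (0 to 2.0 rad; at value q it points along the stand's -x turned by q - 1.0 about +z): the commanded lever angle. It must stay as it is.
- pointer_tip (a point): Top of the pointer's upturned tip, 183 mm from the pivot, 76 mm above the bench, just beyond the lever's nose: a 10 x 14 mm dark steel block at the end of a flat dark strip that runs under the lever. Its x axis points to the pivot.
- plunger (a joint): How far the spring plunger (steel pin, diameter 16 mm, axis at z 66 mm, 75 mm from the pivot) is pressed in, m: 0 = out, 0.012 = fully in with the lever on its end stop.
- oiler: Green square oiler bolted to the bench, 84 x 84 mm, 80 mm tall, open on top. Origin: centre of its underside; the lid's hinge is on its +x side. It stands to the left or to the right of the stand.
- oiler_lid (a joint): Opening angle of the oiler's steel lid, rad: 0 = shut (flat), 1.57 = upright, over 1.57 leaning back to the oiler's +x. Stiff: stays where it is left. The lid is a plate 94 mm from hinge to lip, 86 mm wide, 7 mm thick; shut, its top is at z 88 mm.
- lid_hinge (a point): Middle of the lid's hinge axis (along the oiler's y), 43 mm to +x of the oiler's centre, z 80 mm.
- lid_lip (a point): Middle of the lid's free edge, on its outer face, 94 mm from the hinge.
- die: Bystander: dark steel extrusion die, disc of diameter 110 mm, 50 mm tall, origin under its centre.
- jar: Bystander: glass jar with steel cap, diameter 72 mm, 110 mm tall, origin under its centre.
- sleeve: Bystander: upright steel sleeve, diameter 76 mm, 120 mm tall, origin under its centre.
- hammer: Bystander: hammer lying near the robot, along its x axis.
- wrench: Bystander: wrench lying near the robot, along its x axis.
- die_ring: Bystander: flat steel ring, diameter 120 mm, 30 mm tall, origin under its centre.
- bar_stock: Bystander: round steel bar lying along its x axis, diameter 30 mm, 160 mm long, origin under its centre.

How it is judged:
On the way, in this order (a step that is already met when the one before it is completed fails the run):
1. the oiler lid is pressed shut (value of joint oiler_lid below 0.06 rad), for 0.2 s.
2. the lever is held on its idle end, plunger fully in, with more than 14 N of the fingers on the lever (value of joint plunger above 0.0105 m and contact force between the fingers and speed_lever above 14 N), for 0.3 s.
3. the lever is lined up with the pointer (angle between the x axis of speed_lever and the x axis of pointer_tip, either way round below 0.05 rad), for 0.3 s.
At the end, for the whole second after the job is handed in: The oiler lid is shut (within 0.06 rad), the lever is at rest and lined up with the pointer within 0.05 rad (about 8 mm at the nose), and the pointer is where it was (tip within 8 mm) (value of joint oiler_lid below 0.06 rad and angle between the x axis of speed_lever and the x axis of pointer_tip, either way round below 0.05 rad and distance of pointer_tip from where it was at the start of the episode below 0.008 m and angular speed of speed_lever below 0.05 rad/s); the robot touches nothing.
It fails at once if more than 40 N on the lever (contact force between the fingers and speed_lever above 40 N).
It fails at once if the pointer is shifted (tip moved over 8 mm) (distance of pointer_tip from where it was at the start of the episode above 0.008 m).
It fails at once if a bystander is moved more than 30 mm (distance of any of die, jar, sleeve, hammer, wrench, die_ring, bar_stock from where it was at the start of the episode above 0.03 m).
It also fails if it takes over 67 s, if anything falls off the work surface, if the arm or the gripper's body presses on something with over 40 N, if the wrist force passes 120 N, or if a joint passes its speed limit or range.

## Working session

There is one attempt and no reset: what is moved stays moved. The work goes in short steps, Python scripts to look and compute and a tool call to move; the robot and the scene stay as the last step left them, time stands still between calls to the robot, and variables do not carry over. Pictures are saved under pics/ and viewed, at most 11 in all, crops included, and the job is handed in when it is done.

Besides the shell and the picture viewer there is one more tool, called after "Call:" as name(argument=value, ...), one argument or row to a line, values as JSON. servo_tool: Moves the arm, as the interface text tells. Its arguments: {"type":"object","properties":{"motion":{"type":"array"},"grip_force":{"type":"number"}},"required":["motion"]}

```bash
mkdir -p pics
python3 - <<'E'
from bench import r
import cv2,numpy as np
a=r.read_camera("scene");b=r.read_camera("top")
cv2.imwrite("pics/s1.png",a[:,:,::-1]);cv2.imwrite("pics/t1.png",b[:,:,::-1])
for c in("scene","top"):
  k=r.get_calibration(c);print(c,np.round(k["mtx"],1).tolist(),np.round(k["extrinsics"],4).tolist())
  for n in["palm_bar","pointer_tip","oiler","lid_lip","stand","speed_lever"]:
    print(n,[(round(o["confidence"],2),np.round(o["position"],1).tolist(),int(o["pixels"].sum())) for o in r.outline_of(c,n)[:2]])
s=r.observe();print(s["t"],s["tool_pos"],np.round(s["tool_rot"],3).tolist())
E
```

```text
scene [[428.8, 0.0, 320.5], [0.0, 428.8, 201.6], [0.0, 0.0, 1.0]] [[0.2917, 0.5434, -0.7871, 1.5665], [0.9562, -0.186, 0.226, -0.2661], [-0.0236, -0.8186, -0.5739, 0.8734], [0.0, 0.0, 0.0, 1.0]]
palm_bar [(0.6, [278.9, 220.7], 965)]
pointer_tip [(0.51, [294.2, 211.3], 33)]
oiler [(0.76, [200.4, 235.8], 1394)]
lid_lip [(0.69, [198.6, 227.3], 812)]
stand [(0.76, [296.5, 233.6], 7172), (0.38, [217.8, 285.4], 1098)]
speed_lever [(0.35, [361.7, 272.3], 671)]
top [[384.5, 0.0, 319.3], [0.0, 384.5, 194.3], [0.0, 0.0, 1.0]] [[-0.0102, -0.9966, 0.0821, 0.4366], [-0.9999, 0.0097, -0.0059, 0.0432], [0.005, -0.0821, -0.9966, 1.1478], [0.0, 0.0, 0.0, 1.0]]
palm_bar [(0.56, [370.7, 194.6], 1042)]
pointer_tip [(0.65, [342.6, 217.6], 246)]
oiler [(0.63, [454.5, 199.9], 1633), (0.3, [343.7, 219.9], 164)]
lid_lip [(0.65, [459.4, 183.6], 382)]
stand [(0.93, [343.7, 194.9], 11378)]
speed_lever [(0.74, [366.5, 193.9], 1053), (0.19, [216.0, 201.6], 1208)]
0.7 [0.19528501 0.59368971 0.23128103] [[-0.95, 0.312, -0.0], [0.312, 0.95, -0.0], [0.0, -0.0, -1.0]]
```

View pics/s1.png

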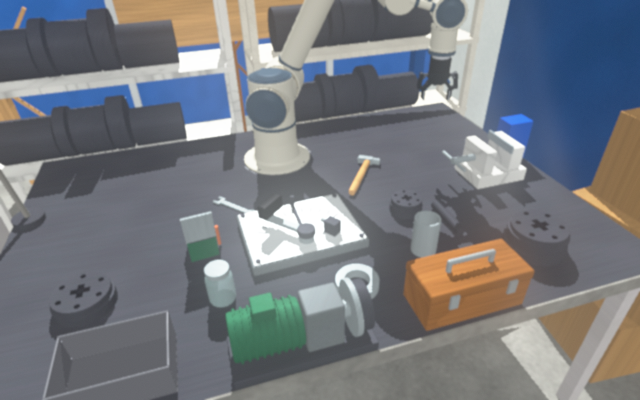

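View pics/t1.png

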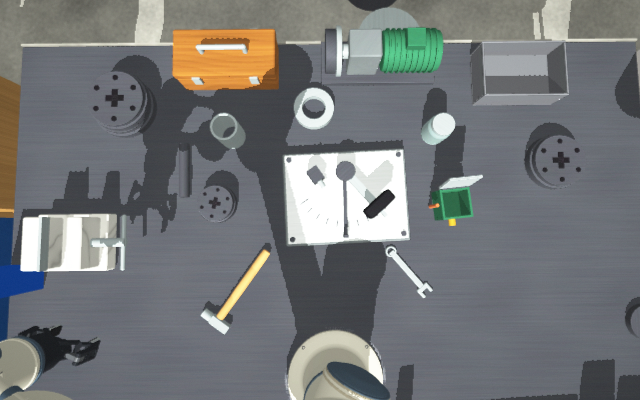

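The views show the stand at about (346,197) in the top picture, with the pivot near (346,170), the palm bar near (379,205) and the housing near (315,174). The oiler is at (455,203), its lid leaning up-image. I'll zoom in.

Run:
```python
import cv2
t=cv2.imread("pics/t1.png")[140:260,275:495];cv2.imwrite("pics/t2.png",cv2.resize(t,None,fx=3.6,fy=3.6,interpolation=cv2.INTER_CUBIC))
t=cv2.imread("pics/s1.png")[180:280,170:380];cv2.imwrite("pics/s2.png",cv2.resize(t,None,fx=3.8,fy=3.8,interpolation=cv2.INTER_CUBIC))
```

```text
(no output)
```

View pics/t2.png

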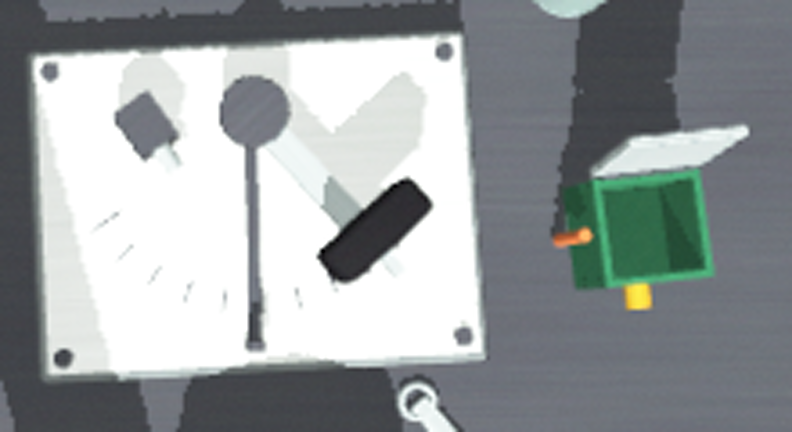

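View pics/s2.png

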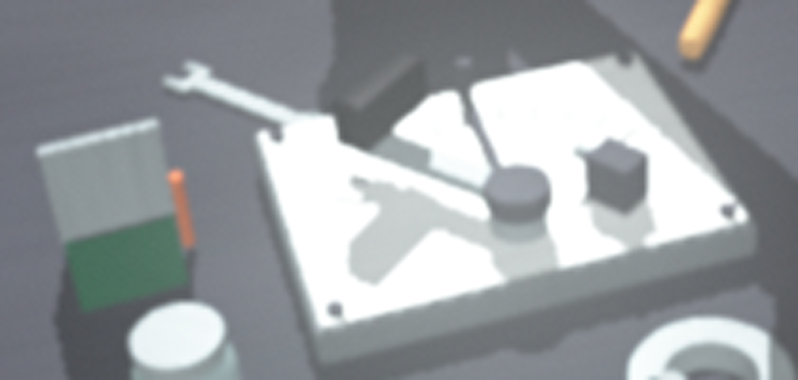

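```bash
cat > g.py <<'E'
import numpy as np
from bench import r
def ray(cam,u,v):
    k=r.get_calibration(cam);E=np.array(k["extrinsics"]);d=E[:3,:3]@np.linalg.solve(np.array(k["mtx"]),[u,v,1]);return E[:3,3],d
def at(cam,u,v,z):
    o,d=ray(cam,u,v);return o+d*(z-o[2])/d[2]
def T(u,v,z): return at("top",(u+.5)/3.6-.5+275,(v+.5)/3.6-.5+140,z)
def S(u,v,z): return at("scene",(u+.5)/3.8-.5+170,(v+.5)/3.8-.5+180,z)
def proj(cam,p):
    k=r.get_calibration(cam);E=np.linalg.inv(np.array(k["extrinsics"]));q=np.array(k["mtx"])@(E[:3,:3]@p+E[:3,3]);return q[:2]/q[2]
E
python3 - <<'E'
from g import *
np.set_printoptions(precision=4,suppress=True)
C=[T(u,v,.037)[:2] for u,v in[(30,57),(462,35),(485,357),(45,380)]]
C=np.array(C);print("corners",C)
ax=(C[0]+C[1]-C[2]-C[3]);ax/=np.linalg.norm(ax);yaw=np.arctan2(ax[1],ax[0])
ay=np.array([-ax[1],ax[0]]);cen=C.mean(0);piv=cen+.07*ax
print("yaw",yaw,"piv",piv,"size",np.linalg.norm(C[0]-C[1]),np.linalg.norm(C[1]-C[2]))
for n,u,v,z in[("bar",377,230,.135),("tip",255,343,.076),("house",146,126,.08),("knob",254,111,.08)]:
    p=T(u,v,z)[:2];d=p-piv;print(n,p,"r",np.linalg.norm(d),"q",(np.arctan2(-d[1],-d[0])-yaw+1+np.pi)%(2*np.pi)-np.pi)
for n,u,v,z in[("bar",378,98,.135),("tip",463,62,.076),("house",612,160,.08)]:
    p=S(u,v,z)[:2];d=p-piv;print("S",n,p,"r",np.linalg.norm(d),"q",(np.arctan2(-d[1],-d[0])-yaw+1+np.pi)%(2*np.pi)-np.pi)
O=np.array([T(u,v,.08)[:2] for u,v in[(596,180),(698,170),(713,275),(609,287)]]);print("oiler",O)
x=O[0]+O[1]-O[2]-O[3];x/=np.linalg.norm(x);oc=O.mean(0);h=oc+.043*x
print("oc",oc,"yaw",np.arctan2(x[1],x[0]),"hinge",h)
for th in np.arange(.8,2.2,.1):
  P=np.r_[h+x*(-np.cos(th))*.094,.08+np.sin(th)*.094]
  print(th,P,(proj("top",P)-[275,140])*3.6,(proj("scene",P)-[170,180])*3.8)
print((proj("scene",np.r_[h,.08])-[170,180])*3.8)
E
```

```text
corners [[ 0.643   0.1417]
 [ 0.6578 -0.2098]
 [ 0.3972 -0.2209]
 [ 0.3826  0.1304]]
yaw 0.0429363502498781 piv [ 0.5901 -0.0366] size 0.35182233271635116 0.26087277553037386
bar [ 0.494 -0.121] r 0.12784894855141052 q 1.677801023128973
tip [ 0.4111 -0.0345] r 0.17896987083238847 q 0.9450856637213256
house [0.5799 0.0479] r 0.0851562205977504 q -0.49344401320710984
knob [ 0.5908 -0.0362] r 0.0008372421579629877 q -1.7134639257622402
S bar [ 0.5232 -0.1261] r 0.11165965673257991 q 1.8860488634449375
S tip [ 0.4106 -0.0337] r 0.1794907959523104 q 0.9405838326309102
S house [0.5897 0.0445] r 0.08111075535871694 q -0.6089488961851846
oiler [[ 0.5343 -0.3009]
 [ 0.5414 -0.3805]
 [ 0.4598 -0.3887]
 [ 0.4514 -0.308 ]]
oc [ 0.4967 -0.3445] yaw 0.09229528124133694 hinge [ 0.5395 -0.3406]
0.8 [ 0.4743 -0.3466  0.1474] [690.315  251.8099] [ 81.7799 102.3243]
0.9 [ 0.4813 -0.346   0.1536] [692.3416 241.7006] [ 81.5652 100.6732]
1.0 [ 0.489  -0.3452  0.1591] [693.8817 230.7252] [ 81.6515 100.1916]
1.1 [ 0.4971 -0.3445  0.1638] [694.909  219.0083] [ 82.0444 100.9099]
1.2 [ 0.5056 -0.3437  0.1676] [695.4042 206.6889] [ 82.7465 102.8468]
1.2999999999999998 [ 0.5145 -0.3429  0.1706] [695.3559 193.918 ] [ 83.757 106.008]
1.4 [ 0.5236 -0.342   0.1726] [694.7612 180.8561] [ 85.0715 110.3852]
1.5 [ 0.5329 -0.3412  0.1738] [693.6254 167.6698] [ 86.6817 115.955 ]
1.5999999999999999 [ 0.5423 -0.3403  0.174 ] [691.9625 154.5283] [ 88.5754 122.6782]
1.6999999999999997 [ 0.5516 -0.3395  0.1732] [689.7948 141.6004] [ 90.7362 130.4993]
1.7999999999999998 [ 0.5608 -0.3386  0.1715] [687.1523 129.0501] [ 93.1435 139.3464]
1.8999999999999997 [ 0.5698 -0.3378  0.169 ] [684.072  117.0341] [ 95.773  149.1316]
1.9999999999999998 [ 0.5785 -0.337   0.1655] [680.597  105.6982] [ 98.5965 159.7516]
2.0999999999999996 [ 0.5868 -0.3362  0.1611] [676.7756  95.1751] [101.5822 171.0886]
[111.8307 219.4769]
```

Call:
servo_tool(
  motion=[
    {"rz": -0.04, "tx": -35, "ty": -40, "tz": -5, "grip": 0},
    {"rz": -0.08, "tx": -85, "ty": -90, "tz": -10, "grip": 0},
    {"rz": -0.12, "tx": -130, "ty": -140, "tz": -20, "grip": 0},
    {"rz": -0.16, "tx": -175, "ty": -190, "tz": -20, "grip": 0},
    {"rz": -0.2, "tx": -220, "ty": -240, "tz": -20, "grip": 0},
    {"rz": -0.24, "tx": -265, "ty": -290, "tz": -20, "grip": 0},
    {"rz": -0.28, "tx": -310, "ty": -340, "tz": -20, "grip": 0},
    {"rz": -0.32, "tx": -355, "ty": -390, "tz": -20, "grip": 0},
    {"rz": -0.36, "tx": -400, "ty": -440, "tz": -20, "grip": 0},
    {"rz": -0.4, "tx": -445, "ty": -490, "tz": -20, "grip": 0},
  ],
  grip_force=20,
)

```text
invalid input
```

```bash
cat >> g.py <<'E'
def delta(p,xyaw=None):
    s=r.observe();R=np.array(s["tool_rot"]);d=R.T@(np.array(p)-s["tool_pos"])*1000
    y=np.arctan2(R[1,0],R[0,0]);rz=0 if xyaw is None else -((xyaw-y+np.pi)%(2*np.pi)-np.pi)
    return np.round(d,1),round(rz,3)
E
python3 -c "
from g import *
s=r.observe();print(s['t'],s['tool_pos'],s['contact_force'],s['opening'],np.round(s['tool_rot'],3).tolist());print(delta([.605,-.345,.25],3.23))"
```

```text
0.7 [0.19528501 0.59368971 0.23128103] [ 0.17922203 -0.32869284 -0.32154499] 0.0852871457340164 [[-0.95, 0.312, -0.0], [0.312, 0.95, -0.0], [0.0, -0.0, -1.0]]
(array([-682.5, -763.7,  -18.7]), np.float64(-0.406))
```

Call:
servo_tool(
  motion=[
    {"rx": 0, "ry": 0, "rz": -0.04, "tx": -35, "ty": -40, "tz": -5, "grip": 0},
    {"rx": 0, "ry": 0, "rz": -0.08, "tx": -80, "ty": -90, "tz": -10, "grip": 0},
    {"rx": 0, "ry": 0, "rz": -0.12, "tx": -125, "ty": -140, "tz": -20, "grip": 0},
    {"rx": 0, "ry": 0, "rz": -0.16, "tx": -170, "ty": -190, "tz": -20, "grip": 0},
    {"rx": 0, "ry": 0, "rz": -0.2, "tx": -215, "ty": -240, "tz": -20, "grip": 0},
    {"rx": 0, "ry": 0, "rz": -0.24, "tx": -260, "ty": -290, "tz": -20, "grip": 0},
    {"rx": 0, "ry": 0, "rz": -0.28, "tx": -305, "ty": -340, "tz": -20, "grip": 0},
    {"rx": 0, "ry": 0, "rz": -0.32, "tx": -350, "ty": -390, "tz": -20, "grip": 0},
    {"rx": 0, "ry": 0, "rz": -0.36, "tx": -395, "ty": -440, "tz": -20, "grip": 0},
    {"rx": 0, "ry": 0, "rz": -0.4, "tx": -440, "ty": -490, "tz": -20, "grip": 0},
  ],
  grip_force=20,
)

```text
t: 1.95
tool_pos: [0.4431, 0.0287, 0.2516]
tool_rot: [[-0.997, -0.083, 0.001], [-0.083, 0.997, 0.0], [-0.001, -0.0, -1.0]]
contact_force: [1.7, 1.1, 0.5]
opening: 0.0
finger_force: 0.0
```

```bash
python3 -c "
from g import *
print(delta([.605,-.345,.25],3.23))"
```

```text
(array([-130.2, -385.9,    1.7]), np.float64(-0.005))
```

Call:
servo_tool(
  motion=[
    {"rx": 0, "ry": 0, "rz": 0, "tx": -20, "ty": -55, "tz": 0, "grip": 0},
    {"rx": 0, "ry": 0, "rz": 0, "tx": -40, "ty": -110, "tz": 0, "grip": 0},
    {"rx": 0, "ry": 0, "rz": 0, "tx": -60, "ty": -165, "tz": 0, "grip": 0},
    {"rx": 0, "ry": 0, "rz": 0, "tx": -80, "ty": -220, "tz": 0, "grip": 0},
    {"rx": 0, "ry": 0, "rz": 0, "tx": -100, "ty": -275, "tz": 0, "grip": 0},
    {"rx": 0, "ry": 0, "rz": 0, "tx": -120, "ty": -330, "tz": 0, "grip": 0},
    {"rx": 0, "ry": 0, "rz": 0, "tx": -130, "ty": -386, "tz": 0, "grip": 0},
    {"rx": 0, "ry": 0, "rz": 0, "tx": -130, "ty": -386, "tz": 20, "grip": 0},
    {"rx": 0, "ry": 0, "rz": 0, "tx": -130, "ty": -386, "tz": 70, "grip": 0},
    {"rx": 0, "ry": 0, "rz": 0, "tx": -130, "ty": -386, "tz": 112, "grip": 0},
  ],
)

```text
t: 3.2
tool_pos: [0.6035, -0.3433, 0.1377]
tool_rot: [[-0.997, -0.082, -0.0], [-0.082, 0.997, 0.0], [0.0, 0.0, -1.0]]
contact_force: [-0.2, 0.6, 0.6]
opening: 0.0003
finger_force: 0.0
```

Run:
```python
from g import *
import cv2
b=r.read_camera("scene");cv2.imwrite("pics/s3.png",cv2.resize(b[170:290,140:380,::-1],None,fx=3.3,fy=3.3,interpolation=2))
print(delta([.49,-.345,.143],3.23))
```

```text
(array([111.2,   5.9, -10.3]), np.float64(-0.006))
```

View pics/s3.png

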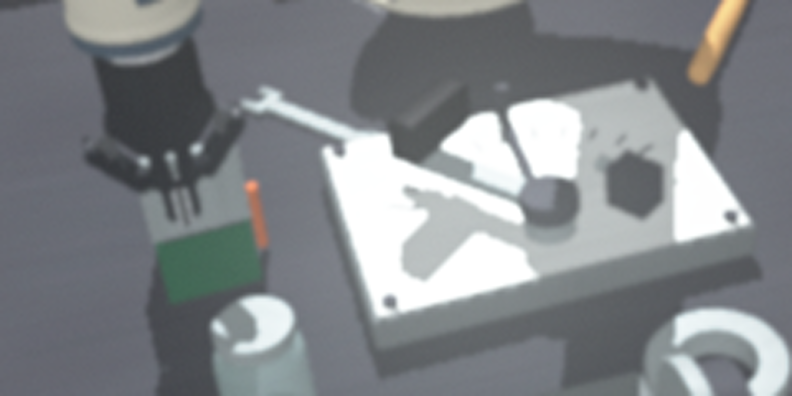

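The fingers at (185,215) stand behind the leaning lid, which sits at (195,200). Next I push the lid over.

Call:
servo_tool(
  motion=[
    {"rx": 0, "ry": 0, "rz": 0, "tx": 15, "ty": 0, "tz": 0, "grip": 0},
    {"rx": 0, "ry": 0, "rz": 0, "tx": 30, "ty": 2, "tz": 0, "grip": 0},
    {"rx": 0, "ry": 0, "rz": 0, "tx": 48, "ty": 3, "tz": 0, "grip": 0},
    {"rx": 0, "ry": 0, "rz": 0, "tx": 66, "ty": 4, "tz": -2, "grip": 0},
    {"rx": 0, "ry": 0, "rz": 0, "tx": 84, "ty": 5, "tz": -4, "grip": 0},
    {"rx": 0, "ry": 0, "rz": 0, "tx": 102, "ty": 5, "tz": -2, "grip": 0},
    {"rx": 0, "ry": 0, "rz": 0, "tx": 116, "ty": 5, "tz": 5, "grip": 0},
    {"rx": 0, "ry": 0, "rz": 0, "tx": 124, "ty": 5, "tz": 15, "grip": 0},
    {"rx": 0, "ry": 0, "rz": 0, "tx": 130, "ty": 5, "tz": 28, "grip": 0},
    {"rx": 0, "ry": 0, "rz": 0, "tx": 133, "ty": 5, "tz": 38, "grip": 0},
  ],
)

```text
t: 4.5
tool_pos: [0.4704, -0.3491, 0.1002]
tool_rot: [[-0.997, -0.082, -0.001], [-0.082, 0.997, 0.001], [0.001, 0.001, -1.0]]
contact_force: [-1.1, -1.1, 1.8]
opening: 0.0002
finger_force: 0.8
```

Now press down to z≈0.086 and hold.

Call:
servo_tool(
  motion=[
    {"rx": 0, "ry": 0, "rz": 0, "tx": 0, "ty": 0, "tz": 4, "grip": 0},
    {"rx": 0, "ry": 0, "rz": 0, "tx": 0, "ty": 0, "tz": 8, "grip": 0},
    {"rx": 0, "ry": 0, "rz": 0, "tx": 0, "ty": 0, "tz": 11, "grip": 0},
    {"rx": 0, "ry": 0, "rz": 0, "tx": 0, "ty": 0, "tz": 12, "grip": 0},
    {"rx": 0, "ry": 0, "rz": 0, "tx": 0, "ty": 0, "tz": 13, "grip": 0},
    {"rx": 0, "ry": 0, "rz": 0, "tx": 0, "ty": 0, "tz": 13, "grip": 0},
    {"rx": 0, "ry": 0, "rz": 0, "tx": 0, "ty": 0, "tz": 13, "grip": 0},
    {"rx": 0, "ry": 0, "rz": 0, "tx": 0, "ty": 0, "tz": 13, "grip": 0},
    {"rx": 0, "ry": 0, "rz": 0, "tx": 0, "ty": 0, "tz": 13, "grip": 0},
    {"rx": 0, "ry": 0, "rz": 0, "tx": 0, "ty": 0, "tz": 13, "grip": 0},
  ],
)

```text
t: 5.75
tool_pos: [0.4708, -0.3492, 0.0883]
tool_rot: [[-0.997, -0.082, 0.0], [-0.082, 0.997, -0.0], [-0.0, -0.0, -1.0]]
contact_force: [0.3, -0.6, 0.4]
opening: 0.0001
finger_force: 0.0
```

Call:
servo_tool(
  motion=[
    {"rx": 0, "ry": 0, "rz": 0, "tx": 0, "ty": 0, "tz": 1, "grip": 0},
    {"rx": 0, "ry": 0, "rz": 0, "tx": 0, "ty": 0, "tz": 2, "grip": 0},
    {"rx": 0, "ry": 0, "rz": 0, "tx": 0, "ty": 0, "tz": 3, "grip": 0},
    {"rx": 0, "ry": 0, "rz": 0, "tx": 0, "ty": 0, "tz": 3, "grip": 0},
    {"rx": 0, "ry": 0, "rz": 0, "tx": 0, "ty": 0, "tz": 3, "grip": 0},
    {"rx": 0, "ry": 0, "rz": 0, "tx": 0, "ty": 0, "tz": 3, "grip": 0},
    {"rx": 0, "ry": 0, "rz": 0, "tx": 0, "ty": 0, "tz": 3, "grip": 0},
    {"rx": 0, "ry": 0, "rz": 0, "tx": 0, "ty": 0, "tz": 3, "grip": 0},
    {"rx": 0, "ry": 0, "rz": 0, "tx": 0, "ty": 0, "tz": 3, "grip": 0},
    {"rx": 0, "ry": 0, "rz": 0, "tx": 0, "ty": 0, "tz": 3, "grip": 0},
  ],
)

```text
t: 7.0
tool_pos: [0.4709, -0.3494, 0.0874]
tool_rot: [[-0.997, -0.082, 0.001], [-0.082, 0.997, -0.001], [-0.001, -0.001, -1.0]]
contact_force: [-9.3, 6.4, 39.0]
opening: 0.0003
finger_force: 19.3
```

```bash
cat >> g.py <<'E'
PIV=np.array([.590,-.0366]);YAW=.043
def lev(q,off,z=.108,rad=.13):
    a=YAW+q-1;u=np.array([-np.cos(a),-np.sin(a)]);t=np.array([u[1],-u[0]])
    return np.r_[PIV+rad*u+off*t,z],np.arctan2(t[1],t[0])
E
python3 -c "
from g import *
print(delta(*lev(1.68,-.08,.2)));print(delta(*lev(1.68,-.08,.108)))"
```

```text
(array([ -88.1,  160. , -112.8]), np.float64(0.93))
(array([-88. , 160.1, -20.8]), np.float64(0.93))
```

Call:
servo_tool(
  motion=[
    {"rx": 0, "ry": 0, "rz": 0, "tx": 0, "ty": 0, "tz": -50, "grip": 0},
    {"rx": 0, "ry": 0, "rz": 0.1, "tx": -10, "ty": 20, "tz": -110, "grip": 0},
    {"rx": 0, "ry": 0, "rz": 0.27, "tx": -30, "ty": 55, "tz": -113, "grip": 0},
    {"rx": 0, "ry": 0, "rz": 0.44, "tx": -50, "ty": 90, "tz": -113, "grip": 0},
    {"rx": 0, "ry": 0, "rz": 0.6, "tx": -70, "ty": 125, "tz": -113, "grip": 0},
    {"rx": 0, "ry": 0, "rz": 0.77, "tx": -88, "ty": 160, "tz": -113, "grip": 0},
    {"rx": 0, "ry": 0, "rz": 0.93, "tx": -88, "ty": 160, "tz": -110, "grip": 0},
    {"rx": 0, "ry": 0, "rz": 0.93, "tx": -88, "ty": 160, "tz": -70, "grip": 0},
    {"rx": 0, "ry": 0, "rz": 0.93, "tx": -88, "ty": 160, "tz": -30, "grip": 0},
    {"rx": 0, "ry": 0, "rz": 0.93, "tx": -88, "ty": 160, "tz": -21, "grip": 0},
  ],
)

```text
t: 8.25
tool_pos: [0.5441, -0.1819, 0.1043]
tool_rot: [[-0.662, 0.75, -0.004], [0.75, 0.662, 0.002], [0.004, -0.002, -1.0]]
contact_force: [-0.2, 0.8, 2.0]
opening: 0.0001
finger_force: 0.0
```

Run:
```python
from g import *
import cv2
b=r.read_camera("top");cv2.imwrite("pics/t3.png",cv2.resize(b[140:260,275:495,::-1],None,fx=3.6,fy=3.6,interpolation=2))
for q in (1.68,1.4,1.1,.8,.5,.35,.25,.2): print(q,*delta(*lev(q,-.058)))
```

```text
1.68 [21.1  0.4 -3.3] -0.0
1.4 [ 59.3 -10.6  -3.1] 0.28
1.1 [101.8 -10.1  -3. ] 0.58
0.8 [142.3   2.8  -2.9] 0.88
0.5 [177.2  27.2  -2.9] 1.18
0.35 [191.5  43.   -2.9] 1.33
0.25 [199.6  54.7  -2.8] 1.43
0.2 [203.3  60.8  -2.8] 1.48
```

View pics/t3.png

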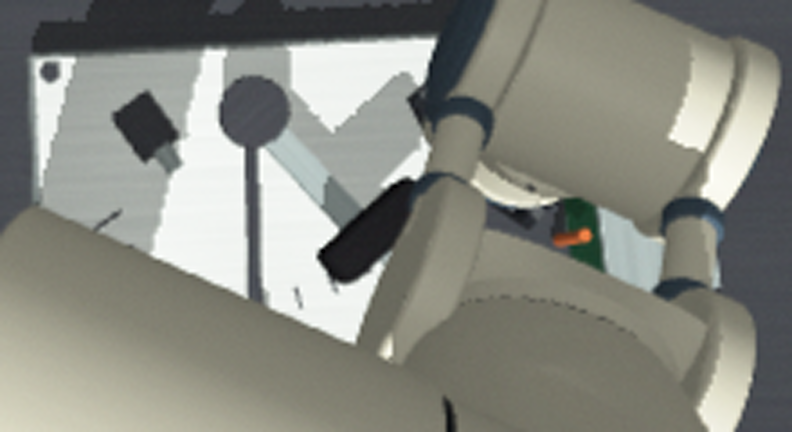

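The bar is still at (368,232) in the crop and the lid looks flat at (640,240). Push the bar gently.

Call:
servo_tool(
  motion=[
    {"rx": 0, "ry": 0, "rz": 0, "tx": 6, "ty": 0, "tz": -2, "grip": 0},
    {"rx": 0, "ry": 0, "rz": 0, "tx": 12, "ty": 0, "tz": -3, "grip": 0},
    {"rx": 0, "ry": 0, "rz": 0, "tx": 17, "ty": 0, "tz": -3, "grip": 0},
    {"rx": 0, "ry": 0, "rz": 0, "tx": 21, "ty": 0, "tz": -3, "grip": 0},
    {"rx": 0, "ry": 0, "rz": 0.05, "tx": 28, "ty": -2.5, "tz": -3, "grip": 0},
    {"rx": 0, "ry": 0, "rz": 0.1, "tx": 34.5, "ty": -5, "tz": -3, "grip": 0},
    {"rx": 0, "ry": 0, "rz": 0.18, "tx": 45.5, "ty": -8, "tz": -3, "grip": 0},
    {"rx": 0, "ry": 0, "rz": 0.27, "tx": 58, "ty": -10.5, "tz": -3, "grip": 0},
    {"rx": 0, "ry": 0, "rz": 0.36, "tx": 70.5, "ty": -11.5, "tz": -3, "grip": 0},
    {"rx": 0, "ry": 0, "rz": 0.45, "tx": 83.5, "ty": -11.5, "tz": -3, "grip": 0},
  ],
)

```text
t: 9.55
tool_pos: [0.4813, -0.1278, 0.1096]
tool_rot: [[-0.267, 0.964, 0.001], [0.964, 0.267, -0.001], [-0.001, 0.0, -1.0]]
contact_force: [-1.1, -6.1, 1.6]
opening: 0.0
finger_force: 2.4
```

Run:
```python
from g import *
for q in (1.23,1.1,1,.9,.8,.7,.6,.5,.4,.35,.3,.25,.2): print(q,*delta(*lev(q,-.058)))
```

```text
1.23 [ 0.5 -0.7  1.6] -0.003
1.1 [17.8 -7.2  1.6] 0.127
1 [ 31.7 -10.6   1.6] 0.227
0.9 [ 45.7 -12.6   1.5] 0.327
0.8 [ 60.  -13.3   1.5] 0.427
0.7 [ 74.2 -12.4   1.5] 0.527
0.6 [ 88.2 -10.2   1.5] 0.627
0.5 [102.   -6.6   1.5] 0.727
0.4 [115.3  -1.6   1.5] 0.827
0.35 [121.8   1.4   1.4] 0.877
0.3 [128.1   4.7   1.4] 0.927
0.25 [134.2   8.3   1.4] 0.977
0.2 [140.1  12.2   1.4] 1.027
```

Call:
servo_tool(
  motion=[
    {"rx": 0, "ry": 0, "rz": 0.06, "tx": 8, "ty": -3.5, "tz": 1, "grip": 0},
    {"rx": 0, "ry": 0, "rz": 0.15, "tx": 21, "ty": -8, "tz": 1.5, "grip": 0},
    {"rx": 0, "ry": 0, "rz": 0.25, "tx": 35, "ty": -11, "tz": 1.5, "grip": 0},
    {"rx": 0, "ry": 0, "rz": 0.35, "tx": 49, "ty": -13, "tz": 1.5, "grip": 0},
    {"rx": 0, "ry": 0, "rz": 0.45, "tx": 63, "ty": -13, "tz": 1.5, "grip": 0},
    {"rx": 0, "ry": 0, "rz": 0.55, "tx": 77.5, "ty": -12, "tz": 1.5, "grip": 0},
    {"rx": 0, "ry": 0, "rz": 0.65, "tx": 91.5, "ty": -9.5, "tz": 1.5, "grip": 0},
    {"rx": 0, "ry": 0, "rz": 0.74, "tx": 104, "ty": -6, "tz": 1.5, "grip": 0},
    {"rx": 0, "ry": 0, "rz": 0.81, "tx": 113, "ty": -2.5, "tz": 1.5, "grip": 0},
    {"rx": 0, "ry": 0, "rz": 0.86, "tx": 119.5, "ty": 0.5, "tz": 1.5, "grip": 0},
  ],
)

```text
t: 10.8
tool_pos: [0.449, -0.0119, 0.1079]
tool_rot: [[0.555, 0.832, -0.001], [0.832, -0.555, -0.0], [-0.001, -0.001, -1.0]]
contact_force: [-4.6, -2.9, 3.3]
opening: -0.0001
finger_force: 2.3
```

Run:
```python
from g import *
for q in (.37,.3,.25,.2,.15,.1,.05,0): print(q,*delta(*lev(q,-.058)))
```

```text
0.37 [-0.5  1.  -0.1] -0.002
0.3 [ 8.7 -2.7 -0.1] 0.068
0.25 [15.5 -5.  -0.1] 0.118
0.2 [22.3 -6.9 -0.1] 0.168
0.15 [29.3 -8.5 -0.1] 0.218
0.1 [36.3 -9.8 -0.1] 0.268
0.05 [ 43.3 -10.7  -0.1] 0.318
0 [ 50.4 -11.2  -0.1] 0.368
```

Call:
servo_tool(
  motion=[
    {"rx": 0, "ry": 0, "rz": 0.04, "tx": 5, "ty": -1.5, "tz": 0, "grip": 0},
    {"rx": 0, "ry": 0, "rz": 0.08, "tx": 10, "ty": -3, "tz": 0, "grip": 0},
    {"rx": 0, "ry": 0, "rz": 0.12, "tx": 15.5, "ty": -5, "tz": 0, "grip": 0},
    {"rx": 0, "ry": 0, "rz": 0.15, "tx": 20, "ty": -6.5, "tz": 0, "grip": 0},
    {"rx": 0, "ry": 0, "rz": 0.18, "tx": 24, "ty": -7.5, "tz": 0, "grip": 0},
    {"rx": 0, "ry": 0, "rz": 0.21, "tx": 28, "ty": -8.5, "tz": 0, "grip": 0},
    {"rx": 0, "ry": 0, "rz": 0.24, "tx": 32, "ty": -9, "tz": 0, "grip": 0},
    {"rx": 0, "ry": 0, "rz": 0.26, "tx": 35, "ty": -9.5, "tz": 0, "grip": 0},
    {"rx": 0, "ry": 0, "rz": 0.28, "tx": 38, "ty": -10, "tz": 0, "grip": 0},
    {"rx": 0, "ry": 0, "rz": 0.29, "tx": 40, "ty": -10, "tz": 0, "grip": 0},
  ],
)

```text
t: 12.05
tool_pos: [0.4617, 0.0266, 0.1076]
tool_rot: [[0.769, 0.639, -0.003], [0.639, -0.769, -0.0], [-0.003, -0.002, -1.0]]
contact_force: [-9.9, -3.0, 5.2]
opening: 0.0
finger_force: 4.6
```

Run:
```python
from g import *
for q in (.1,.05,0,-.05): print(q,*delta(*lev(q,-.058)))
s=r.observe();print(np.array(s["tool_rot"]).T@s["contact_force"])
```

```text
0.1 [-2.4  1.8 -0.4] -0.02
0.05 [ 4.1 -1.1 -0.4] 0.03
0 [10.8 -3.6 -0.4] 0.08
-0.05 [17.5 -5.8 -0.4] 0.13
[-9.54351217 -4.01000767 -5.21563421]
```

Call:
servo_tool(
  motion=[
    {"rx": 0, "ry": 0, "rz": 0.005, "tx": 0.6, "ty": -0.2, "tz": 0, "grip": 0},
    {"rx": 0, "ry": 0, "rz": 0.01, "tx": 1.2, "ty": -0.4, "tz": 0, "grip": 0},
    {"rx": 0, "ry": 0, "rz": 0.015, "tx": 1.8, "ty": -0.6, "tz": 0, "grip": 0},
    {"rx": 0, "ry": 0, "rz": 0.02, "tx": 2.4, "ty": -0.8, "tz": 0, "grip": 0},
    {"rx": 0, "ry": 0, "rz": 0.025, "tx": 3, "ty": -1, "tz": 0, "grip": 0},
    {"rx": 0, "ry": 0, "rz": 0.03, "tx": 3.6, "ty": -1.2, "tz": 0, "grip": 0},
    {"rx": 0, "ry": 0, "rz": 0.035, "tx": 4.2, "ty": -1.4, "tz": 0, "grip": 0},
    {"rx": 0, "ry": 0, "rz": 0.04, "tx": 4.8, "ty": -1.6, "tz": 0, "grip": 0},
    {"rx": 0, "ry": 0, "rz": 0.045, "tx": 5.4, "ty": -1.8, "tz": 0, "grip": 0},
    {"rx": 0, "ry": 0, "rz": 0.05, "tx": 6, "ty": -2, "tz": 0, "grip": 0},
  ],
)

```text
t: 13.3
tool_pos: [0.4644, 0.032, 0.1075]
tool_rot: [[0.8, 0.6, -0.005], [0.6, -0.8, -0.0], [-0.004, -0.003, -1.0]]
contact_force: [-12.1, -1.5, 7.1]
opening: 0.0002
finger_force: 5.4
```

Run:
```python
from g import *
for q in (.05,0,-.05): print(q,*delta(*lev(q,-.058)))
s=r.observe();print(np.array(s["tool_rot"]).T@s["contact_force"])
```

```text
0.05 [-1.3  1.5 -0.5] -0.02
0 [ 5.2 -1.4 -0.5] 0.03
-0.05 [11.9 -3.9 -0.5] 0.08
[-10.61110886  -6.12528472  -7.0535073 ]
```

Call:
servo_tool(
  motion=[
    {"rx": 0, "ry": 0, "rz": 0.005, "tx": 0.6, "ty": 0, "tz": 0, "grip": 0},
    {"rx": 0, "ry": 0, "rz": 0.01, "tx": 1.2, "ty": 0, "tz": -0.1, "grip": 0},
    {"rx": 0, "ry": 0, "rz": 0.015, "tx": 1.8, "ty": 0, "tz": -0.2, "grip": 0},
    {"rx": 0, "ry": 0, "rz": 0.02, "tx": 2.4, "ty": 0, "tz": -0.3, "grip": 0},
    {"rx": 0, "ry": 0, "rz": 0.025, "tx": 3, "ty": -0.2, "tz": -0.3, "grip": 0},
    {"rx": 0, "ry": 0, "rz": 0.03, "tx": 3.5, "ty": -0.4, "tz": -0.3, "grip": 0},
    {"rx": 0, "ry": 0, "rz": 0.035, "tx": 4, "ty": -0.6, "tz": -0.3, "grip": 0},
    {"rx": 0, "ry": 0, "rz": 0.04, "tx": 4.4, "ty": -0.8, "tz": -0.3, "grip": 0},
    {"rx": 0, "ry": 0, "rz": 0.04, "tx": 4.7, "ty": -0.9, "tz": -0.3, "grip": 0},
    {"rx": 0, "ry": 0, "rz": 0.04, "tx": 5, "ty": -1, "tz": -0.3, "grip": 0},
  ],
)

```text
t: 14.55
tool_pos: [0.4667, 0.0359, 0.1075]
tool_rot: [[0.823, 0.568, -0.007], [0.568, -0.823, 0.0], [-0.005, -0.004, -1.0]]
contact_force: [-15.1, -1.0, 5.1]
opening: -0.0001
finger_force: 6.4
```

Run:
```python
from g import *
for q in (0,-.05): print(q,*delta(*lev(q,-.058)))
s=r.observe();print(np.array(s["tool_rot"]).T@s["contact_force"])
```

```text
0 [ 1.   0.3 -0.5] -0.01
-0.05 [ 7.6 -2.5 -0.5] 0.04
[-12.98849539  -7.78345999  -4.9991785 ]
```

Call:
servo_tool(
  motion=[
    {"rx": 0, "ry": 0, "rz": 0.003, "tx": 0.3, "ty": 0.2, "tz": 0, "grip": 0},
    {"rx": 0, "ry": 0, "rz": 0.006, "tx": 0.6, "ty": 0.2, "tz": -0.1, "grip": 0},
    {"rx": 0, "ry": 0, "rz": 0.009, "tx": 0.9, "ty": 0.2, "tz": -0.2, "grip": 0},
    {"rx": 0, "ry": 0, "rz": 0.012, "tx": 1.2, "ty": 0.1, "tz": -0.2, "grip": 0},
    {"rx": 0, "ry": 0, "rz": 0.015, "tx": 1.5, "ty": 0, "tz": -0.2, "grip": 0},
    {"rx": 0, "ry": 0, "rz": 0.018, "tx": 1.8, "ty": 0, "tz": -0.2, "grip": 0},
    {"rx": 0, "ry": 0, "rz": 0.02, "tx": 2.1, "ty": 0, "tz": -0.2, "grip": 0},
    {"rx": 0, "ry": 0, "rz": 0.02, "tx": 2.4, "ty": 0, "tz": -0.2, "grip": 0},
    {"rx": 0, "ry": 0, "rz": 0.02, "tx": 2.4, "ty": 0, "tz": -0.2, "grip": 0},
    {"rx": 0, "ry": 0, "rz": 0.02, "tx": 2.4, "ty": 0, "tz": -0.2, "grip": 0},
  ],
)

```text
t: 15.8
tool_pos: [0.4682, 0.0374, 0.1075]
tool_rot: [[0.834, 0.552, -0.007], [0.552, -0.834, 0.0], [-0.006, -0.004, -1.0]]
contact_force: [-15.8, -0.3, 4.1]
opening: 0.0003
finger_force: 6.7
```

```bash
cat > f.py <<'E'
from g import *
for q in (0,-.05): print(q,*delta(*lev(q,-.058)))
s=r.observe();print(np.array(s["tool_rot"]).T@s["contact_force"])
E
python3 f.py
```

```text
0 [-1.   0.6 -0.5] -0.03
-0.05 [ 5.5 -2.3 -0.5] 0.02
[-13.34494695  -8.50438943  -3.96780312]
```

Call:
servo_tool(
  motion=[
    {"rx": 0, "ry": 0, "rz": 0.003, "tx": 0.3, "ty": 0.2, "tz": 0, "grip": 0},
    {"rx": 0, "ry": 0, "rz": 0.006, "tx": 0.6, "ty": 0.3, "tz": -0.1, "grip": 0},
    {"rx": 0, "ry": 0, "rz": 0.009, "tx": 0.9, "ty": 0.4, "tz": -0.2, "grip": 0},
    {"rx": 0, "ry": 0, "rz": 0.012, "tx": 1.2, "ty": 0.4, "tz": -0.2, "grip": 0},
    {"rx": 0, "ry": 0, "rz": 0.015, "tx": 1.5, "ty": 0.4, "tz": -0.2, "grip": 0},
    {"rx": 0, "ry": 0, "rz": 0.018, "tx": 1.8, "ty": 0.4, "tz": -0.2, "grip": 0},
    {"rx": 0, "ry": 0, "rz": 0.02, "tx": 2.1, "ty": 0.4, "tz": -0.2, "grip": 0},
    {"rx": 0, "ry": 0, "rz": 0.02, "tx": 2.4, "ty": 0.4, "tz": -0.2, "grip": 0},
    {"rx": 0, "ry": 0, "rz": 0.02, "tx": 2.4, "ty": 0.4, "tz": -0.2, "grip": 0},
    {"rx": 0, "ry": 0, "rz": 0.02, "tx": 2.4, "ty": 0.4, "tz": -0.2, "grip": 0},
  ],
)

```text
t: 17.05
tool_pos: [0.4701, 0.0384, 0.1077]
tool_rot: [[0.845, 0.535, -0.008], [0.535, -0.845, 0.0], [-0.007, -0.005, -1.0]]
contact_force: [-18.4, 0.4, 2.4]
opening: 0.0004
finger_force: 7.1
```

```bash
python3 f.py
```

```text
0 [-3.2  0.5 -0.3] -0.05
-0.05 [ 3.2 -2.6 -0.3] 0.0
[-15.36575884 -10.14779158  -2.28758874]
```

Call:
servo_tool(
  motion=[
    {"rx": 0, "ry": 0, "rz": 0, "tx": 0.2, "ty": -0.2, "tz": 0, "grip": 0},
    {"rx": 0, "ry": 0, "rz": 0, "tx": 0.4, "ty": -0.4, "tz": 0, "grip": 0},
    {"rx": 0, "ry": 0, "rz": 0, "tx": 0.6, "ty": -0.6, "tz": 0, "grip": 0},
    {"rx": 0, "ry": 0, "rz": 0, "tx": 0.8, "ty": -0.8, "tz": 0, "grip": 0},
    {"rx": 0, "ry": 0, "rz": 0, "tx": 1, "ty": -1, "tz": 0, "grip": 0},
    {"rx": 0, "ry": 0, "rz": 0, "tx": 1.2, "ty": -1.1, "tz": 0, "grip": 0},
    {"rx": 0, "ry": 0, "rz": 0, "tx": 1.4, "ty": -1.2, "tz": 0, "grip": 0},
    {"rx": 0, "ry": 0, "rz": 0, "tx": 1.5, "ty": -1.2, "tz": 0, "grip": 0},
    {"rx": 0, "ry": 0, "rz": 0, "tx": 1.5, "ty": -1.2, "tz": 0, "grip": 0},
    {"rx": 0, "ry": 0, "rz": 0, "tx": 1.5, "ty": -1.2, "tz": 0, "grip": 0},
  ],
)

```text
t: 18.3
tool_pos: [0.4712, 0.04, 0.1077]
tool_rot: [[0.845, 0.535, -0.007], [0.535, -0.845, -0.0], [-0.006, -0.004, -1.0]]
contact_force: [-15.0, -2.9, 0.0]
opening: -0.0
finger_force: 7.0
```

```bash
python3 f.py
```

```text
0 [-4.9  1.3 -0.3] -0.05
-0.05 [ 1.5 -1.8 -0.3] 0.0
[-14.22117169  -5.57835099   0.08632188]
```

Call:
servo_tool(
  motion=[
    {"rx": 0, "ry": 0, "rz": 0.002, "tx": 0.3, "ty": -0.2, "tz": 0, "grip": 0},
    {"rx": 0, "ry": 0, "rz": 0.004, "tx": 0.6, "ty": -0.3, "tz": 0, "grip": 0},
    {"rx": 0, "ry": 0, "rz": 0.006, "tx": 0.9, "ty": -0.4, "tz": 0, "grip": 0},
    {"rx": 0, "ry": 0, "rz": 0.008, "tx": 1.2, "ty": -0.5, "tz": 0, "grip": 0},
    {"rx": 0, "ry": 0, "rz": 0.01, "tx": 1.4, "ty": -0.6, "tz": 0, "grip": 0},
    {"rx": 0, "ry": 0, "rz": 0.01, "tx": 1.6, "ty": -0.7, "tz": 0, "grip": 0},
    {"rx": 0, "ry": 0, "rz": 0.01, "tx": 1.8, "ty": -0.8, "tz": 0, "grip": 0},
    {"rx": 0, "ry": 0, "rz": 0.01, "tx": 2, "ty": -0.8, "tz": 0, "grip": 0},
    {"rx": 0, "ry": 0, "rz": 0.01, "tx": 2, "ty": -0.8, "tz": 0, "grip": 0},
    {"rx": 0, "ry": 0, "rz": 0.01, "tx": 2, "ty": -0.8, "tz": 0, "grip": 0},
  ],
)

```text
t: 19.55
tool_pos: [0.4712, 0.0404, 0.1076]
tool_rot: [[0.85, 0.527, -0.01], [0.527, -0.85, -0.002], [-0.009, -0.003, -1.0]]
contact_force: [-23.5, -19.4, 8.9]
opening: -0.0003
finger_force: 15.4
```

```bash
python3 f.py
python3 - <<'E'
from g import *
import cv2
b=r.read_camera("scene");cv2.imwrite("pics/s4.png",cv2.resize(b[170:280,190:380,::-1],None,fx=4,fy=4,interpolation=2))
E
```

```text
0 [-5.1  1.7 -0.3] -0.059
-0.05 [ 1.3 -1.4 -0.4] -0.009
[-30.27810186   4.13883039  -8.59604272]
```

View pics/s4.png

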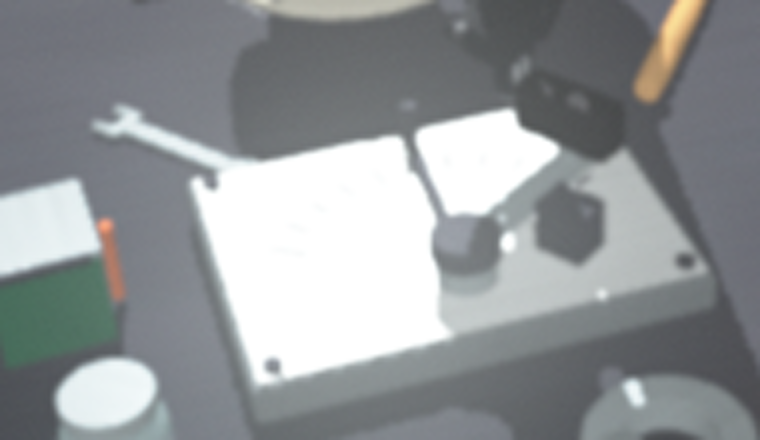

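The lid is shut at (50,230). The lever arm rests against the plunger beside the housing at (570,225), and the stop shows in the force rise to 31 N. I'll ease off slightly, hold, then retreat upward.

Call:
servo_tool(
  motion=[
    {"rx": 0, "ry": 0, "rz": 0, "tx": -0.5, "ty": 0, "tz": 0, "grip": 0},
    {"rx": 0, "ry": 0, "rz": 0, "tx": -0.5, "ty": 0, "tz": 0, "grip": 0},
    {"rx": 0, "ry": 0, "rz": 0, "tx": -0.5, "ty": 0, "tz": 0, "grip": 0},
    {"rx": 0, "ry": 0, "rz": 0, "tx": -0.5, "ty": 0, "tz": 0, "grip": 0},
    {"rx": 0, "ry": 0, "rz": 0, "tx": -0.5, "ty": 0, "tz": 0, "grip": 0},
    {"rx": 0, "ry": 0, "rz": 0, "tx": -0.5, "ty": 0, "tz": 0, "grip": 0},
    {"rx": 0, "ry": 0, "rz": 0, "tx": -0.5, "ty": 0, "tz": 0, "grip": 0},
    {"rx": 0, "ry": 0, "rz": 0, "tx": -0.5, "ty": 0, "tz": 0, "grip": 0},
    {"rx": 0, "ry": 0, "rz": 0, "tx": -0.5, "ty": 0, "tz": 0, "grip": 0},
    {"rx": 0, "ry": 0, "rz": 0, "tx": -0.5, "ty": 0, "tz": 0, "grip": 0},
  ],
)

```text
t: 20.85
tool_pos: [0.4711, 0.0404, 0.1076]
tool_rot: [[0.85, 0.527, -0.009], [0.527, -0.85, -0.002], [-0.009, -0.003, -1.0]]
contact_force: [-21.1, -16.1, 4.3]
opening: -0.0001
finger_force: 13.5
```

```bash
python3 f.py;  python3 -c "
from g import *
print(delta(*lev(.05,.085,.17)),delta(*lev(.05,.085,.108)))"
```

```text
0 [-5.1  1.7 -0.3] -0.059
-0.05 [ 1.3 -1.4 -0.4] -0.009
[-26.39750077   2.5553042   -4.03909273]
(array([130.3, -10.6, -63.5]), np.float64(-0.109)) (array([130.8, -10.4,  -1.5]), np.float64(-0.109))
```

Call:
servo_tool(
  motion=[
    {"rx": 0, "ry": 0, "rz": 0, "tx": -8, "ty": 0, "tz": 0, "grip": 0},
    {"rx": 0, "ry": 0, "rz": 0, "tx": -18, "ty": 0, "tz": -5, "grip": 0},
    {"rx": 0, "ry": 0, "rz": 0, "tx": -18, "ty": 0, "tz": -45, "grip": 0},
    {"rx": 0, "ry": 0, "rz": 0, "tx": -18, "ty": 0, "tz": -75, "grip": 0},
    {"rx": 0, "ry": 0, "rz": -0.02, "tx": 25, "ty": -5, "tz": -75, "grip": 0},
    {"rx": 0, "ry": 0, "rz": -0.05, "tx": 75, "ty": -10, "tz": -75, "grip": 0},
    {"rx": 0, "ry": 0, "rz": -0.05, "tx": 125, "ty": -10, "tz": -75, "grip": 0},
    {"rx": 0, "ry": 0, "rz": -0.05, "tx": 132, "ty": -10, "tz": -72, "grip": 0},
    {"rx": 0, "ry": 0, "rz": -0.05, "tx": 132, "ty": -10, "tz": -40, "grip": 0},
    {"rx": 0, "ry": 0, "rz": -0.05, "tx": 132, "ty": -10, "tz": -2, "grip": 0},
  ],
)

```text
t: 22.1
tool_pos: [0.5829, 0.119, 0.1105]
tool_rot: [[0.823, 0.568, 0.002], [0.568, -0.823, 0.0], [0.001, 0.001, -1.0]]
contact_force: [1.0, -0.7, 0.0]
opening: 0.0
finger_force: 0.0
```

```bash
python3 -c "
from g import *
import cv2
b=r.read_camera('top');cv2.imwrite('pics/t4.png',cv2.resize(b[130:270,240:440,::-1],None,fx=4,fy=4,interpolation=2))
for q in (.05,.1,.2,.3,.4,.5): print(q,*delta(*lev(q,.055)))"
```

```text
0.05 [-33.    0.3  -2.2] -0.06
0.1 [-39.7  -1.9  -2.2] -0.11
0.2 [-53.4  -5.3  -2.1] -0.21
0.3 [-67.4  -7.2  -2. ] -0.31
0.4 [-81.5  -7.8  -2. ] -0.41
0.5 [-95.5  -6.9  -1.9] -0.51
```

View pics/t4.png

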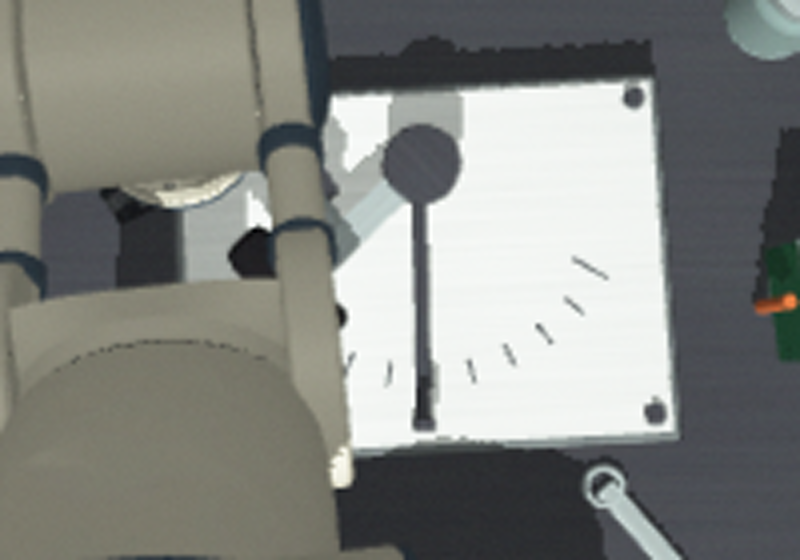

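The pointer still stands at (425,425), and the bar lies under the arm near (290,270). Push the lever back towards rising angle.

Call:
servo_tool(
  motion=[
    {"rx": 0, "ry": 0, "rz": 0, "tx": -8, "ty": 0, "tz": 1, "grip": 0},
    {"rx": 0, "ry": 0, "rz": -0.02, "tx": -15, "ty": 0, "tz": 2, "grip": 0},
    {"rx": 0, "ry": 0, "rz": -0.04, "tx": -21, "ty": 0, "tz": 2, "grip": 0},
    {"rx": 0, "ry": 0, "rz": -0.05, "tx": -27, "ty": 0.5, "tz": 2, "grip": 0},
    {"rx": 0, "ry": 0, "rz": -0.06, "tx": -33, "ty": 0.5, "tz": 2, "grip": 0},
    {"rx": 0, "ry": 0, "rz": -0.11, "tx": -39.5, "ty": -2, "tz": 2, "grip": 0},
    {"rx": 0, "ry": 0, "rz": -0.16, "tx": -46.5, "ty": -3.5, "tz": 2, "grip": 0},
    {"rx": 0, "ry": 0, "rz": -0.23, "tx": -56, "ty": -5.5, "tz": 2, "grip": 0},
    {"rx": 0, "ry": 0, "rz": -0.31, "tx": -67.5, "ty": -7, "tz": 2, "grip": 0},
    {"rx": 0, "ry": 0, "rz": -0.4, "tx": -80, "ty": -8, "tz": 2, "grip": 0},
  ],
)

```text
t: 23.4
tool_pos: [0.513, 0.0805, 0.1087]
tool_rot: [[0.534, 0.845, 0.002], [0.845, -0.534, 0.0], [0.001, 0.001, -1.0]]
contact_force: [4.9, 0.4, -1.0]
opening: -0.0005
finger_force: 1.7
```

```bash
python3 -c "
from g import *
for q in (.39,.5,.6,.7,.75,.8,.85): print(q,*delta(*lev(q,.055)))"
```

```text
0.39 [-2.4 -2.1  0.7] 0.003
0.5 [-16.9  -7.4   0.7] -0.107
0.6 [-30.6 -10.8   0.7] -0.207
0.7 [-44.6 -12.9   0.7] -0.307
0.75 [-51.6 -13.4   0.6] -0.357
0.8 [-58.7 -13.5   0.6] -0.407
0.85 [-65.7 -13.3   0.6] -0.457
```

Call:
servo_tool(
  motion=[
    {"rx": 0, "ry": 0, "rz": -0.04, "tx": -8, "ty": -4, "tz": 0.5, "grip": 0},
    {"rx": 0, "ry": 0, "rz": -0.1, "tx": -16, "ty": -7, "tz": 0.5, "grip": 0},
    {"rx": 0, "ry": 0, "rz": -0.15, "tx": -23, "ty": -9, "tz": 0.5, "grip": 0},
    {"rx": 0, "ry": 0, "rz": -0.2, "tx": -30, "ty": -10.5, "tz": 0.5, "grip": 0},
    {"rx": 0, "ry": 0, "rz": -0.25, "tx": -37, "ty": -12, "tz": 0.5, "grip": 0},
    {"rx": 0, "ry": 0, "rz": -0.29, "tx": -42, "ty": -12.5, "tz": 0.5, "grip": 0},
    {"rx": 0, "ry": 0, "rz": -0.33, "tx": -48, "ty": -13, "tz": 0.5, "grip": 0},
    {"rx": 0, "ry": 0, "rz": -0.37, "tx": -53.5, "ty": -13.5, "tz": 0.5, "grip": 0},
    {"rx": 0, "ry": 0, "rz": -0.39, "tx": -56.5, "ty": -13.5, "tz": 0.5, "grip": 0},
    {"rx": 0, "ry": 0, "rz": -0.41, "tx": -58.5, "ty": -13.5, "tz": 0.5, "grip": 0},
  ],
)

```text
t: 24.65
tool_pos: [0.47, 0.0383, 0.1082]
tool_rot: [[0.156, 0.988, 0.001], [0.988, -0.156, 0.0], [0.0, 0.001, -1.0]]
contact_force: [2.7, 3.4, 2.7]
opening: -0.0004
finger_force: 1.7
```

```bash
python3 -c "
from g import *
import cv2
b=r.read_camera('scene');cv2.imwrite('pics/s5.png',cv2.resize(b[170:270,230:370,::-1],None,fx=5.5,fy=5.5,interpolation=2))
for q in (.75,.8,.85,.9,.95): print(q,*delta(*lev(q,.055)))"
```

```text
0.75 [6.3 3.3 0.1] 0.052
0.8 [-0.1  0.4  0.1] 0.002
0.85 [-6.7 -2.2  0.1] -0.048
0.9 [-13.4  -4.5   0.1] -0.098
0.95 [-20.2  -6.4   0.1] -0.148
```

View pics/s5.png

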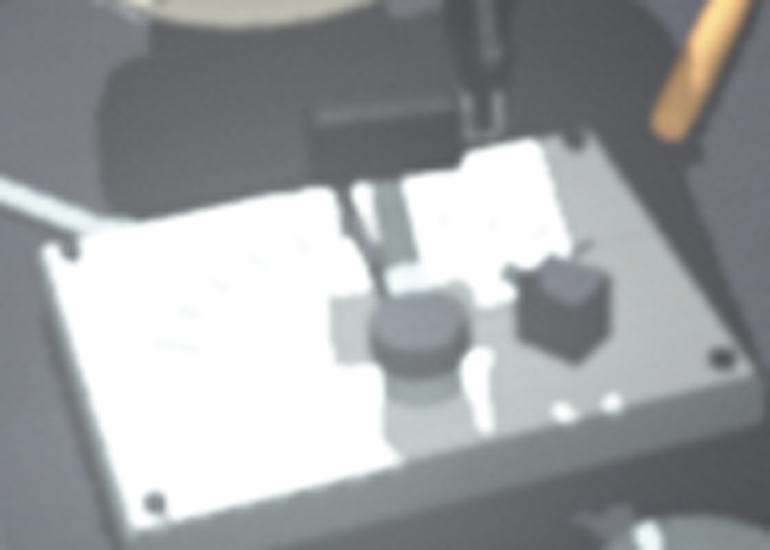

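The bar's near face spans (313..463, 100..178) and the pointer strip runs from (345,195) to (380,290), so the lever is short of the pointer. I'll fit the lever angle by projection.

```bash
cat > fit.py <<'E'
from g import *
import cv2,sys
def P(cam,q,rad,off,z): return proj(cam,lev(q,off,z,rad)[0])
def hull(cam,q):
    pts=np.array([P(cam,q,.13+a,b,z) for a in(-.017,.017) for b in(-.045,.045) for z in(.089,.135)])
    m=np.zeros((400,640),np.uint8);cv2.fillConvexPoly(m,cv2.convexHull(np.round(pts*16).astype(np.int32)),1,shift=4);return m
if __name__=="__main__":
  for cam in sys.argv[1:]:
    img=r.read_camera(cam)
    for q in (.7,.8,.9): print(cam,q,[((P(cam,q,.113,b,z)-[230,170])*5.5).round(0).tolist() for b,z in((-.045,.135),(.045,.135),(.045,.089),(-.045,.089))])
    o=r.outline_of(cam,"palm_bar")
    if o:
      o=o[0];dark=o["pixels"];print("outl",o["confidence"],dark.sum())
      qs=np.arange(.5,1.3,.02);iou=[(lambda m:(m&dark).sum()/(m|dark).sum())(hull(cam,q)>0) for q in qs];i=np.argsort(iou)[::-1][:4];print(qs[i],np.array(iou)[i])
E
python3 fit.py scene top
```

```text
scene 0.7 [[326.0, 118.0], [485.0, 111.0], [487.0, 177.0], [331.0, 184.0]]
scene 0.8 [[306.0, 123.0], [464.0, 108.0], [467.0, 174.0], [312.0, 190.0]]
scene 0.9 [[287.0, 130.0], [443.0, 106.0], [446.0, 172.0], [293.0, 197.0]]
outl 0.8 939
[0.82 0.8  0.84 0.78] [0.46504854 0.46265761 0.45507246 0.44594595]
top 0.7 [[677.0, 237.0], [495.0, 192.0], [495.0, 197.0], [669.0, 241.0]]
top 0.8 [[702.0, 233.0], [516.0, 205.0], [515.0, 210.0], [693.0, 236.0]]
top 0.9 [[727.0, 226.0], [539.0, 217.0], [537.0, 221.0], [716.0, 229.0]]
outl 0.77 284
[1.28 1.26 1.24 1.22] [0. 0. 0. 0.]
```

The projection puts the lever at about 0.80 and the pointer at 0.94, so push another 0.14 rad and back off.

Call:
servo_tool(
  motion=[
    {"rx": 0, "ry": 0, "rz": -0.02, "tx": -3, "ty": -1, "tz": 0, "grip": 0},
    {"rx": 0, "ry": 0, "rz": -0.05, "tx": -7, "ty": -2, "tz": 0, "grip": 0},
    {"rx": 0, "ry": 0, "rz": -0.08, "tx": -11, "ty": -3.5, "tz": 0, "grip": 0},
    {"rx": 0, "ry": 0, "rz": -0.1, "tx": -14, "ty": -4.5, "tz": 0, "grip": 0},
    {"rx": 0, "ry": 0, "rz": -0.12, "tx": -16.5, "ty": -5.5, "tz": 0, "grip": 0},
    {"rx": 0, "ry": 0, "rz": -0.13, "tx": -18, "ty": -6, "tz": 0, "grip": 0},
    {"rx": 0, "ry": 0, "rz": -0.14, "tx": -19, "ty": -6, "tz": 0, "grip": 0},
    {"rx": 0, "ry": 0, "rz": -0.14, "tx": -19.5, "ty": -6, "tz": 0, "grip": 0},
    {"rx": 0, "ry": 0, "rz": -0.14, "tx": -19.5, "ty": -6, "tz": 0, "grip": 0},
    {"rx": 0, "ry": 0, "rz": -0.14, "tx": -19.5, "ty": -6, "tz": 0, "grip": 0},
  ],
)

```text
t: 26.15
tool_pos: [0.4606, 0.0201, 0.1079]
tool_rot: [[0.017, 1.0, -0.0], [1.0, -0.017, -0.0], [-0.0, -0.0, -1.0]]
contact_force: [-2.8, 3.2, -1.6]
opening: -0.0002
finger_force: 1.8
```

Call:
servo_tool(
  motion=[
    {"rx": 0, "ry": 0, "rz": 0, "tx": 10, "ty": 0, "tz": 0, "grip": 0},
    {"rx": 0, "ry": 0, "rz": 0, "tx": 30, "ty": 0, "tz": -5, "grip": 0},
    {"rx": 0, "ry": 0, "rz": 0, "tx": 50, "ty": 0, "tz": -40, "grip": 0},
    {"rx": 0, "ry": 0, "rz": 0, "tx": 80, "ty": 0, "tz": -80, "grip": 0},
    {"rx": 0, "ry": 0, "rz": 0, "tx": 120, "ty": 0, "tz": -110, "grip": 0},
    {"rx": 0, "ry": 0, "rz": 0, "tx": 170, "ty": 0, "tz": -110, "grip": 0},
    {"rx": 0, "ry": 0, "rz": 0, "tx": 220, "ty": 0, "tz": -110, "grip": 0},
    {"rx": 0, "ry": 0, "rz": 0, "tx": 260, "ty": 0, "tz": -110, "grip": 0},
    {"rx": 0, "ry": 0, "rz": 0, "tx": 280, "ty": 0, "tz": -110, "grip": 0},
    {"rx": 0, "ry": 0, "rz": 0, "tx": 280, "ty": 0, "tz": -110, "grip": 0},
  ],
)

```text
t: 27.4
tool_pos: [0.4655, 0.3009, 0.2179]
tool_rot: [[0.015, 1.0, 0.0], [1.0, -0.015, -0.0], [-0.0, 0.0, -1.0]]
contact_force: [0.6, 0.4, 0.5]
opening: -0.0002
finger_force: 0.0
```

```bash
python3 - <<'E'
from g import *
import cv2
b=r.read_camera("top");c=r.read_camera("scene")
B=cv2.resize(b[150:250,290:430,::-1],None,fx=5.7,fy=5.7,interpolation=2)[:,:400+0]
B=cv2.resize(b[155:245,310:385,::-1],None,fx=5.3,fy=5.3,interpolation=2);C=cv2.resize(c[175:265,265:340,::-1],None,fx=5.3,fy=5.3,interpolation=2)
cv2.imwrite("pics/end.png",np.hstack([B,C]));print(B.shape)
E
python3 fit.py top scene|grep -v "0\.[789] \["
```

```text
(477, 398, 3)
outl 0.71 1037
[0.96 0.98 1.   0.94] [0.39350181 0.39259928 0.38454627 0.38454627]
outl 0.71 997
[0.96 0.94 0.98 0.92] [0.50863724 0.50769231 0.49763033 0.4904943 ]
```

View pics/end.png

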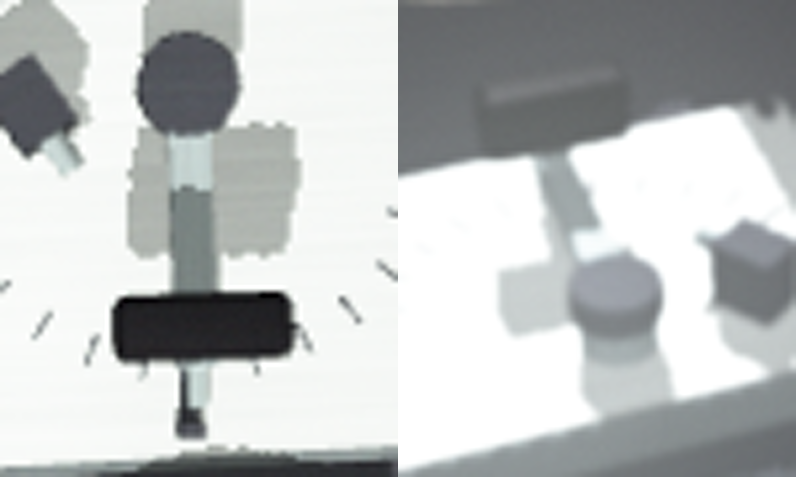

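In the top crop the lever nose centre (200,385) lies slightly right of the line from the pivot (188,83) to the pointer tip (191,423). That is an overshoot of about 0.03 rad, inside tolerance, but I'll nudge it back for margin.

```bash
python3 -c "
from g import *
for q,o,z in((.945,-.08,.218),(.945,-.08,.108),(.945,-.0525,.108)):print(lev(q,o,z),delta(*lev(q,o,z)))"
```

```text
(array([ 0.45904938, -0.11503428,  0.218     ]), np.float64(1.5587963267948965)) (array([-4.142e+02,  9.000e-01,  1.000e-01]), np.float64(-0.006))
(array([ 0.45904938, -0.11503428,  0.108     ]), np.float64(1.5587963267948965)) (array([-414.2,    0.9,  110.1]), np.float64(-0.006))
(array([ 0.45937938, -0.08753626,  0.108     ]), np.float64(1.5587963267948965)) (array([-386.7,    0.7,  110.1]), np.float64(-0.006))
```

Call:
servo_tool(
  motion=[
    {"rx": 0, "ry": 0, "rz": 0, "tx": -50, "ty": 0, "tz": 0, "grip": 0},
    {"rx": 0, "ry": 0, "rz": 0, "tx": -100, "ty": 0, "tz": 0, "grip": 0},
    {"rx": 0, "ry": 0, "rz": 0, "tx": -155, "ty": 0, "tz": 0, "grip": 0},
    {"rx": 0, "ry": 0, "rz": 0, "tx": -210, "ty": 0, "tz": 0, "grip": 0},
    {"rx": 0, "ry": 0, "rz": 0, "tx": -265, "ty": 0, "tz": 0, "grip": 0},
    {"rx": 0, "ry": 0, "rz": 0, "tx": -320, "ty": 0, "tz": 0, "grip": 0},
    {"rx": 0, "ry": 0, "rz": 0, "tx": -375, "ty": 0, "tz": 0, "grip": 0},
    {"rx": 0, "ry": 0, "rz": 0, "tx": -414, "ty": 0, "tz": 0, "grip": 0},
    {"rx": 0, "ry": 0, "rz": 0, "tx": -416, "ty": 0, "tz": 0, "grip": 0},
    {"rx": 0, "ry": 0, "rz": 0, "tx": -416, "ty": 0, "tz": 30, "grip": 0},
  ],
)

```text
t: 28.95
tool_pos: [0.4595, -0.1169, 0.1891]
tool_rot: [[0.019, 1.0, 0.004], [1.0, -0.019, -0.001], [-0.001, 0.004, -1.0]]
contact_force: [0.8, -0.1, -1.0]
opening: 0.0
finger_force: 0.0
```

```bash
python3 -c "
from g import *
for q,o,z in((.945,-.08,.108),(.945,-.0525,.108)):print(delta(*lev(q,o,z)))"
```

```text
(array([ 1.9, -0.8, 81.1]), np.float64(-0.007))
(array([29.4, -0.9, 81. ]), np.float64(-0.007))
```

Call:
servo_tool(
  motion=[
    {"rx": 0, "ry": 0, "rz": 0, "tx": 0, "ty": 0, "tz": 40, "grip": 0},
    {"rx": 0, "ry": 0, "rz": 0, "tx": 0, "ty": 0, "tz": 75, "grip": 0},
    {"rx": 0, "ry": 0, "rz": 0, "tx": 6, "ty": 0, "tz": 81, "grip": 0},
    {"rx": 0, "ry": 0, "rz": 0, "tx": 14, "ty": 0, "tz": 81, "grip": 0},
    {"rx": 0, "ry": 0, "rz": 0, "tx": 20, "ty": 0, "tz": 81, "grip": 0},
    {"rx": 0, "ry": 0, "rz": 0, "tx": 24, "ty": 0, "tz": 81, "grip": 0},
    {"rx": 0, "ry": 0, "rz": 0, "tx": 26, "ty": 0, "tz": 81, "grip": 0},
    {"rx": 0, "ry": 0, "rz": 0, "tx": 28, "ty": 0, "tz": 81, "grip": 0},
    {"rx": 0, "ry": 0, "rz": 0, "tx": 29.5, "ty": 0, "tz": 81, "grip": 0},
    {"rx": 0, "ry": 0, "rz": 0, "tx": 29.5, "ty": 0, "tz": 81, "grip": 0},
  ],
)

```text
t: 30.2
tool_pos: [0.4589, -0.0865, 0.107]
tool_rot: [[0.017, 1.0, -0.0], [1.0, -0.017, -0.0], [-0.0, -0.0, -1.0]]
contact_force: [-2.0, -2.5, 1.2]
opening: 0.0005
finger_force: 1.3
```

Call:
servo_tool(
  motion=[
    {"rx": 0, "ry": 0, "rz": 0, "tx": -10, "ty": 0, "tz": 0, "grip": 0},
    {"rx": 0, "ry": 0, "rz": 0, "tx": -30, "ty": 0, "tz": -5, "grip": 0},
    {"rx": 0, "ry": 0, "rz": 0, "tx": -50, "ty": 0, "tz": -40, "grip": 0},
    {"rx": 0, "ry": 0, "rz": 0, "tx": -80, "ty": 0, "tz": -80, "grip": 0},
    {"rx": 0, "ry": 0, "rz": 0, "tx": -120, "ty": 0, "tz": -110, "grip": 0},
    {"rx": 0, "ry": 0, "rz": 0, "tx": -170, "ty": 0, "tz": -110, "grip": 0},
    {"rx": 0, "ry": 0, "rz": 0, "tx": -210, "ty": 0, "tz": -110, "grip": 0},
    {"rx": 0, "ry": 0, "rz": 0, "tx": -250, "ty": 0, "tz": -110, "grip": 0},
    {"rx": 0, "ry": 0, "rz": 0, "tx": -250, "ty": 0, "tz": -110, "grip": 0},
    {"rx": 0, "ry": 0, "rz": 0, "tx": -250, "ty": 0, "tz": -110, "grip": 0},
  ],
)

```text
t: 31.45
tool_pos: [0.4544, -0.3364, 0.2167]
tool_rot: [[0.018, 1.0, -0.0], [1.0, -0.018, 0.001], [0.001, -0.0, -1.0]]
contact_force: [0.4, -0.6, -0.3]
opening: -0.0003
finger_force: 0.0
```

```bash
python3 - <<'E'
from g import *
import cv2
b=r.read_camera("top")
cv2.imwrite("pics/end2.png",cv2.resize(b[155:245,310:385,::-1],None,fx=6.6,fy=6.6,interpolation=2))
E
python3 fit.py top scene|grep -v "0\.[789] \["
```

```text
outl 0.79 1104
[0.94 0.92 0.96 0.9 ] [0.39704605 0.39393939 0.38521066 0.38046272]
outl 0.73 969
[0.92 0.94 0.9  0.96] [0.48505304 0.48219442 0.48130393 0.46768061]
```

View pics/end2.png

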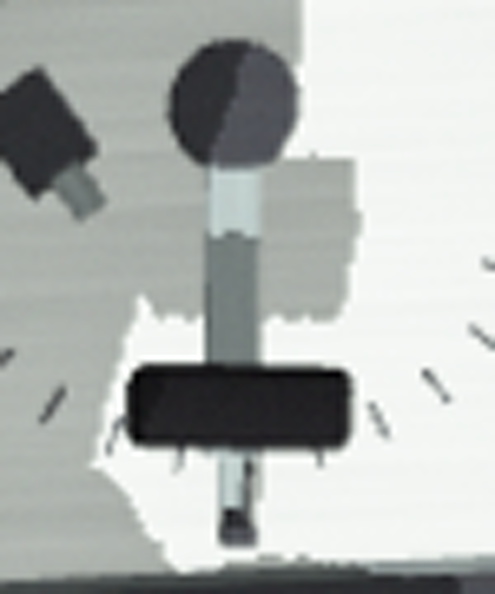

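The lever nose (233,480) now lines up with the pointer tip (238,525) to about 0.012 rad, so I hand in.

```bash
python3 -c "
from bench import r
print(r.hand_in())"
```

```text
the job is handed in; nothing more can be done
None
```

I handed the job in at about 32 s of the 67 s. The oiler lid is shut, the lever was held at idle at about 26–32 N for over a second, and it now sits about 0.01 rad from the pointer, which looks unmoved; no verdict came back.

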